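# Load two tube racks into the sprung feed tray

## Robot

A 6-joint arm with a two-finger parallel gripper is mounted at the origin on the work surface. World frame = base frame: x ahead of the robot, y to its left, z up, the work surface at z = 0. Lengths are in m, angles in rad, forces in N, time in s.
With the tool pointing down it reaches from about 0.35 to 0.85 m from the base axis. Payload 8.1 kg.
Tool frame: the origin (TCP) lies at the centre of the arm's flange, where the gripper is bolted on; the fingertips stand 186 mm ahead of it and the grasp point (between the pads) lies 167 mm ahead of it; z points along the fingers, y is the line along which they close (so a half turn about z gives the same grasp; the last joint's range is limited). The gripper opens to 93 mm and grips with 3 to 60 N. Pads are 15 mm wide; open, the fingers measure 128 mm over their backs; the gripper's body (75 mm by 188 mm) begins 65 mm behind the grasp point.
Start: joints at [-1.364, 0.13, 1.488, -0, 1.523, -0.085], TCP at [0.173, -0.575, 0.405] pointing down, gripper open.
Joint ranges: [-2.96, 2.96], [-0.89, 2.26], [0.02, 2.5], [-1.34, 4.48], [0, 2.73], [-2.66, 2.66]. Speed limits (rad/s): [2.39, 2.39, 2.79, 3.14, 3.14, 3.14].

## Interface

Orientations are given as a rotation vector (axis times angle).
In Python, from plant import robot gives the robot as it stands.
- The arm moves only by the tool apply_moves, never from a script. Its argument "series" is a list of rows, each a list of 2 entries, a list of its own where there are three numbers: the shift along the tool's x, y, z in mm, then the turn, a rotation vector about the tool's x, y, z in rad. A call has 1 to 12 rows; each row shifts and turns the commanded pose from where the row before left it, along the tool's axes as they then stand; what a row does not reach is not made up. A row lasts 1/12 s, in which the tool goes at most 41.7 mm and 7.16 degrees, less where a joint would pass 70% of its speed; a pose out of reach is approached as far as the arm can. A call is refused whole if a number of a shift passes 41.7 or a number of a turn 0.125, either way. A call with a gripper value outside its range is refused whole. "claw" is the opening, from 0 (shut) to 1 (fully open), set as the call begins (left out, the last holds). The fingers move at their own pace and stop on an object; "newtons" is the grip in N (left out, the last holds). Time passes only in rows, so rows that do not move let the fingers close. It gives the time, the measured TCP pose, the force, the opening and the grip force at its end, in the units of the state.
- robot.read_state(): the state, without advancing time (a new reading comes with each control period).
- robot.read_camera(name): name is "scene" or "top" or "wrist"; returns (picture, depth): 480x640x3 uint8, blue, green, red; 480x640 float32, m along the optical axis (not along the pixel's ray), 0 where there is no reading.
- robot.calibration(name): a dict with "fx", "fy", "cx", "cy" (pixels), "D" ([k1, k2, p1, p2, k3] as OpenCV has them; the pictures are not rectified), "extrinsics" (4x4, takes a point from world to camera coordinates). Camera axes: x right, y down, z forward; pixel columns grow to the right and rows downward; lengths in m; the calibration is good to about 2 mm. A picture is of the moment at which its call begins: read the wrist's pose just before it. calibration takes no time and is no camera call; for the wrist camera it gives the pose at the moment of the call.
- robot.close_job(): hands the job in; it is judged then, once.
The state is a dict: "t": time; "q": joint angles; "dq": joint speeds; "joint_torque": joint torques, N m; "tool_pos": TCP position; "orientation": TCP orientation; "force": force on the tool from outside, world axes, zero at the start; "wrist_torque": the same for the moment, N m; "opening": finger opening in m; "gripper_force": force on a finger pad.
Only numpy, scipy, OpenCV 4.12 (cv2) and the standard library are available. Lean on these libraries where they do the work, as an engineer would, in place of code of your own. Each camera call takes 0.05 s, during which the arm holds its last target. There are 200 camera calls.

## Task

The sampler's feed tray has run empty: draw its sprung pusher back until the catch holds it, set both loaded five-tube racks down in the track, crosswise and upright on the runners between the end stop and the pusher, and then press the catch's thumb tab so that the pusher closes and packs both racks square against the end stop, with nothing holding the tab down at the end. The racks hold samples: do not tip or drop them, and leave the jar, mug and green tube rack where they are.

Things in the scene. Friction and masses are not known exactly. Their poses are not given: they have to be found in the camera images.
- feed_tray: Feed tray, fixed on the counter: grey base plate 130 (x) by 333 (y) mm, steel track along its y. Origin: on the counter, on the track's centre line. End stop: inner face at y -150 mm, top z 68. Two runners 8 mm wide at x +-38, top z 18, from y -150 to +82, on which racks stand. Guide walls: inner faces at x +-57, top z 44 (3 mm free at each end of a rack). Catch at the +y end.
- pusher (a joint): Pusher travel, m. 0 = face on the end stop (start); grows towards tray +y, face at tray y = -150 mm + travel. The catch snaps in by itself past about 0.147 (end of travel 0.157), then holds it at about 0.145; let go earlier, it slides back. Spring 5 N shut to 7 N drawn back, damping 35 N per m/s, about 3 N more under the catch. Closed on two racks it reads 0.048.
- pusher_grip (a point): Point on the pusher's upright black grip (40 mm along tray x, 10 mm along tray y, 24 to 86 mm above the counter), 74 mm up, in the middle of the 10 mm; moves with the pusher; axes as the tray's. 37 mm behind the pushing face, a metal plate 100 mm wide, top 64 mm up; 28 mm free between plate and grip. Pinch the grip from above across its 10 mm.
- catch_tab (a point): Middle of the top of the catch's black thumb tab, 28 (tray x) by 26 (tray y) mm, at rest 54.5 mm above the counter at tray (0, +161 mm). Pressed down it rocks about a pin 36 mm nearer the pusher and frees the pusher; it springs up when let go.
- catch (a joint): Angle of the catch, rad: 0 at rest (hook down), grows as the tab is pressed, at most 0.30 (tab 10 mm lower). The pusher is freed at about 0.17 (tab 6 mm lower); 3 to 5 N on the tab are needed.
- rack_a: Grey rack with five capped glass tubes in a row, all one piece, about 90 g: 108 mm long (its x), 24 mm thick (its y), body 60 mm high with a solid band from 30 to 60 mm, caps up to 84 mm. Origin: middle of its underside, z up. Stands upright on the counter at the start. Both ends alike. Pinch its middle across the 24 mm. Either rack may be the one next to the stop.
- rack_b: The second rack, the same in every way as rack_a; either may stand in either place.
- jar: Bystander: capped glass jar, 56 mm wide, 72 mm high, in line with the racks. Origin: middle of its underside.
- mug: Bystander: white mug, 80 mm wide, 88 mm high, handle towards its +y. Origin: middle of its underside.
- tube_rack: Bystander: large green rack, 250 (x) by 104 (y) mm, 72 mm high, with plugged tubes up to 160 mm. Origin: middle of its underside.

How it is judged:
On the way, in this order (a step that is already met when the one before it is completed fails the run):
1. the pusher is drawn back to the catch (travel over 0.140) (value of joint pusher above 0.14 m), for 0.3 s.
2. both racks stand in the track in front of the pusher, let go, while the catch still holds the pusher back (value of joint pusher above 0.14 m and x of rack_a in the frame of feed_tray between -0.006 and 0.006 m and y of rack_a in the frame of feed_tray between -0.145 and -0.012 m and z of rack_a in the frame of feed_tray between 0.014 and 0.022 m and angle between each of rack_a, rack_b's own z axis and vertical below 0.12 rad and contact force between the fingers and rack_a below 0.05 N and angle between the x axis of each of rack_a, rack_b and the x axis of feed_tray, either way round below 0.25 rad and x of rack_b in the frame of feed_tray between -0.006 and 0.006 m and y of rack_b in the frame of feed_tray between -0.145 and -0.012 m and z of rack_b in the frame of feed_tray between 0.014 and 0.022 m and contact force between the fingers and rack_b below 0.05 N), for 0.2 s.
At the end, for the whole second after the job is handed in: Pusher closed on the racks (travel 0.044-0.054); both racks on the runners (within 6 mm of the centre line, underside 14-22 mm up), upright within 0.12 rad, square within 0.06 rad, centres under 52 mm from the end stop, at rest; thumb tab up again (catch below 0.05 rad) (value of joint pusher between 0.044 and 0.054 m and value of joint catch below 0.05 rad and x of rack_a in the frame of feed_tray between -0.006 and 0.006 m and y of rack_a in the frame of feed_tray between -0.145 and -0.098 m and z of rack_a in the frame of feed_tray between 0.014 and 0.022 m and angle between each of rack_a, rack_b's own z axis and vertical below 0.12 rad and angle between the x axis of each of rack_a, rack_b and the x axis of feed_tray, either way round below 0.06 rad and linear speed of each of rack_a, rack_b below 0.02 m/s and x of rack_b in the frame of feed_tray between -0.006 and 0.006 m and y of rack_b in the frame of feed_tray between -0.145 and -0.098 m and z of rack_b in the frame of feed_tray between 0.014 and 0.022 m); the robot touches nothing.
It fails at once if a rack is tipped more than about 30 degrees (angle between any of rack_a, rack_b's own z axis and vertical above 0.52 rad).
It fails at once if a rack is dropped: let go more than about 15 mm above the runners ((z of rack_a in the frame of feed_tray above 0.034 m and contact force between the fingers and rack_a below 0.01 N) or (z of rack_b in the frame of feed_tray above 0.034 m and contact force between the fingers and rack_b below 0.01 N)).
It fails at once if the jar, mug or green tube rack is shifted by more than 20 mm (distance of any of jar, mug, tube_rack from where it was at the start of the episode above 0.02 m).
It also fails if it takes over 72 s, if anything falls off the work surface, if the arm or the gripper's body presses on something with over 40 N, if the wrist force passes 120 N, or if a joint passes its speed limit or range.

## Working session

There is one attempt and no reset: what is moved stays moved. The work goes in short steps, Python scripts to look and compute and a tool call to move; the robot and the scene stay as the last step left them, time stands still between calls to the robot, and variables do not carry over. Pictures are saved under pics/ and viewed, at most 10 in all, crops included, and the job is handed in when it is done.

Besides the shell and the picture viewer there is one more tool, called by a JSON object that holds its "fn" and its "kwargs". apply_moves: Moves the arm, as the interface text tells. Its arguments: {"type":"object","properties":{"series":{"type":"array"},"claw":{"type":"number"},"newtons":{"type":"number"}},"required":["series"]}

```bash
mkdir -p pics; ls; cat > h.py <<'E'
import numpy as np, cv2
from scipy.spatial.transform import Rotation as R
from plant import robot
def grab(n,f):
    c=robot.calibration(n); im,d=robot.read_camera(n); cv2.imwrite(f'pics/{f}.png',im); np.savez(f'pics/{f}.npz',d=d,E=c['extrinsics'],K=np.array([c['fx'],c['fy'],c['cx'],c['cy']]),D=np.array(c['D'])); return im,d
def ld(f):
    z=np.load(f'pics/{f}.npz'); return z['d'],z['E'],z['K'],z['D']
def pt(f,uv,z=None):
    d,E,K,D=ld(f); Km=np.array([[K[0],0,K[2]],[0,K[1],K[3]],[0,0,1]])
    n=cv2.undistortPoints(np.array([[uv]],float),Km,D)[0,0]; r=np.array([n[0],n[1],1]); Ei=np.linalg.inv(E)
    w=Ei[:3,:3]@r; o=Ei[:3,3]
    s=d[int(round(uv[1])),int(round(uv[0]))] if z is None else (z-o[2])/w[2]
    return o+s*w
def cloud(f):
    d,E,K,D=ld(f); Km=np.array([[K[0],0,K[2]],[0,K[1],K[3]],[0,0,1]])
    v,u=np.mgrid[:480,:640]; n=cv2.undistortPoints(np.stack([u,v],-1).reshape(-1,1,2).astype(float),Km,D).reshape(480,640,2)
    P=np.dstack([n*d[...,None],d]); Ei=np.linalg.inv(E); W=P@Ei[:3,:3].T+Ei[:3,3]; W[d==0]=np.nan; return W
E
python3 - <<'E'
from h import *
print({k:np.round(v,4) if not isinstance(v,float) else v for k,v in robot.read_state().items()})
grab('top','top0'); grab('scene','sc0')
E
```

```text
pics
{'t': 0.0, 'q': array([-1.3644,  0.1311,  1.4893,  0.    ,  1.523 , -0.0854]), 'dq': array([ 0.002 , -0.0012,  0.0011, -0.0016,  0.0005, -0.0006]), 'joint_torque': array([ 1.40000e-03, -5.59844e+01, -4.91753e+01,  7.69000e-02,
        3.53000e-02, -1.00000e-04]), 'tool_pos': array([ 0.1726, -0.5744,  0.4037]), 'orientation': array([-3.1064e+00, -4.5640e-01,  2.0000e-04]), 'force': array([ 0.1702, -1.1053,  0.5141]), 'wrist_torque': array([ 0.0062, -0.0147, -0.0134]), 'gripper_force': 0.0, 'opening': 0.09327804243506854}
```

View pics/top0.png

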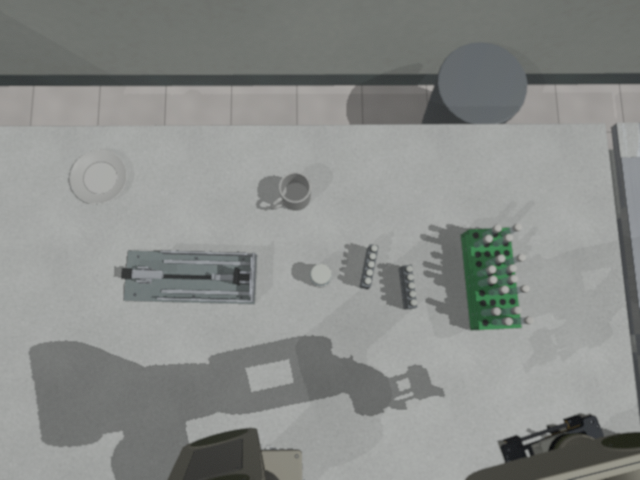

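View pics/sc0.png

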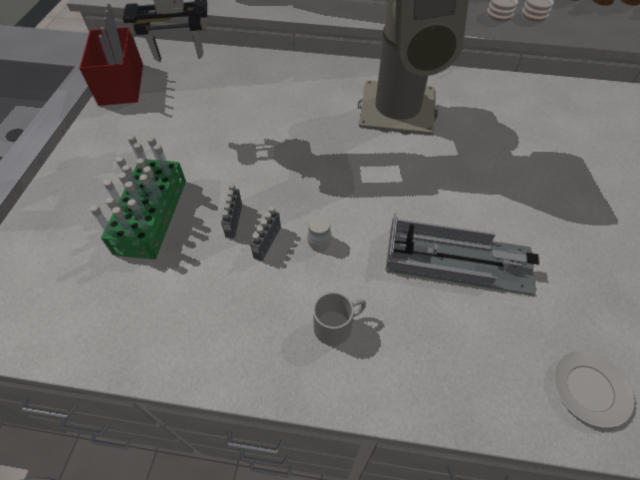

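The top view shows the tray (115–258, 248–304) with its stop at right and tab at left (120,272), the jar at (320,273), the racks at (370,266) and (408,287), and the green rack at right. The scene view agrees.

```bash
python3 - <<'E'
from h import *
im=cv2.imread('pics/top0.png')
c=cv2.resize(im[235:320,100:265],None,fx=4.8,fy=4.8,interpolation=cv2.INTER_CUBIC)
cv2.imwrite('pics/c1.png',c)
W=cloud('top0')
for n,(u0,u1,v0,v1) in dict(r1=(355,384,238,295),r2=(397,420,258,314),jar=(305,335,258,290),mug=(255,315,170,212),green=(455,535,220,335)).items():
    P=W[v0:v1,u0:u1].reshape(-1,3); P=P[np.isfinite(P).all(1)&(P[:,2]>0.03)]
    rc=cv2.minAreaRect((P[:,:2]*1000).astype(np.float32)); print(n,len(P),P[:,2].max().round(3),P[:,:2].mean(0).round(3),rc)
for uv in [(247,275),(255,255),(253,302),(125,250),(123,301),(120,272),(237,275),(190,272)]: print(uv,pt('top0',uv).round(3))
E
```

```text
r1 460 0.091 [ 0.549 -0.278] ((551.841796875, -280.2052001953125), (24.50901222229004, 109.06660461425781), 77.42167663574219)
r2 517 0.091 [ 0.498 -0.373] ((498.86517333984375, -376.4602355957031), (107.49829864501953, 24.809986114501953), 4.6995463371276855)
jar 405 0.081 [ 0.528 -0.157] ((528.8662109375, -157.40560913085938), (52.24729919433594, 53.55266189575195), 24.23541259765625)
mug 591 0.096 [ 0.743 -0.09 ] ((734.4804077148438, -89.8276138305664), (78.83902740478516, 106.63870239257812), 63.86824035644531)
green 5081 0.167 [ 0.513 -0.575] ((517.0840454101562, -584.3546142578125), (249.9960174560547, 107.1273422241211), 2.2535409927368164)
(247, 275) [0.534 0.027 0.031]
(255, 255) [0.583 0.006 0.047]
(253, 302) [0.468 0.014 0.008]
(125, 250) [ 0.607  0.348 -0.001]
(123, 301) [0.475 0.346 0.   ]
(120, 272) [0.549 0.357 0.001]
(237, 275) [0.529 0.046 0.081]
(190, 272) [0.546 0.174 0.015]
```

View pics/c1.png

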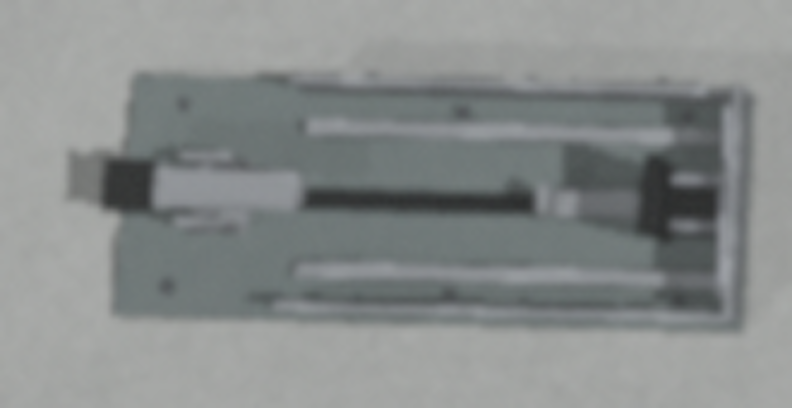

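```bash
cat >> h.py <<'E'
def tab(x,y): return pt('top0',(x/4.8+100-.4,y/4.8+235-.4))
def plan(p,yaw,n=None):
    """target TCP p (m), tool down with tool y axis along world angle yaw: print total tool-frame shift mm, yaw turn about tool z"""
    s=robot.read_state(); T=R.from_rotvec(s['orientation']).as_matrix(); d=T.T@(np.array(p)-s['tool_pos'])*1000
    cur=np.arctan2(T[1,1],T[0,1]); best=None
    a=-(yaw-cur); a=(a+np.pi/2)%np.pi-np.pi/2
    tgt=R.from_matrix(T)*R.from_rotvec([0,0,a])
    tilt=np.cross(tgt.as_matrix()[:,2],[0,0,-1]); tl=tgt.as_matrix().T@tilt
    print('shift mm',d.round(1),'turn z',round(a,4),'tilt fix(x,y)',tl[:2].round(4),'q6',s['q'][5].round(2),'t',round(s['t'],2))
E
python3 - <<'E'
from h import *
s=robot.read_state(); T=R.from_rotvec(s['orientation']).as_matrix(); print(T.round(3))
c=robot.calibration('wrist'); Ei=np.linalg.inv(c['extrinsics']); print('cam in tool',(T.T@(Ei[:3,3]-s['tool_pos'])).round(3),(T.T@Ei[:3,:3]).round(3),c['fx'],c['cx'],c['cy'])
g=lambda x,y,z:pt('top0',(x/4.8+100-.4,y/4.8+235-.4),z).round(4)
print('tab',g(130,185,.0545),'grip',g(656,196,.086)); print('stop',g(742,90,.068),g(738,325,.068))
print('runners',g(305,122,.018),g(668,135,.018),g(297,270,.018),g(720,282,.018))
print('walls',g(300,79,.044),g(720,92,.044),g(275,306,.044),g(720,317,.044))
def fin(p,yaw): plan(p,yaw)
fin((.45,-.25,.42),np.pi/2)
E
```

```text
[[ 0.958  0.288 -0.   ]
 [ 0.288 -0.958  0.002]
 [ 0.    -0.002 -1.   ]]
cam in tool [0.074 0.002 0.021] [[-0.001 -0.964 -0.267]
 [ 1.    -0.001 -0.001]
 [ 0.001 -0.267  0.964]] 416.78275600050387 318.6903949319213 246.35860637057996
tab [0.5397 0.3211 0.0545] grip [0.5273 0.0467 0.086 ]
stop [0.5838 0.0056 0.068 ] [0.4632 0.0068 0.068 ]
runners [0.5769 0.2428 0.018 ] [0.5678 0.0498 0.018 ] [0.4981 0.2441 0.018 ] [0.4891 0.0214 0.018 ]
walls [0.5958 0.2391 0.044 ] [0.5867 0.0195 0.044 ] [0.4773 0.2474 0.044 ] [0.4689 0.0185 0.044 ]
shift mm [ 359.  -230.9  -15.8] turn z 0.2918 tilt fix(x,y) [-0.0016  0.0003] q6 -0.09 t 0.1
```

{"fn": "apply_moves", "kwargs": {"series": [[[0,0,-5],[0,0,0.0973]],[[0,0,-5],[0,0,0.0973]],[[0,0,-5],[0,0,0.0973]],[[31,-26,0],[0,0,0]],[[31,-26,0],[0,0,0]],[[31,-26,0],[0,0,0]],[[31,-26,0],[0,0,0]],[[31,-26,0],[0,0,0]],[[31,-26,0],[0,0,0]],[[31,-26,0],[0,0,0]],[[31,-26,0],[0,0,0]],[[31,-26,0],[0,0,0]]]}}

```text
t: 1.1
tool_pos: [0.4528, -0.339, 0.4194]
orientation: [-3.141, 0.0, 0.001]
force: [0.1, -1.3, -0.0]
opening: 0.0927
gripper_force: 0.0
```

{"fn": "apply_moves", "kwargs": {"series": [[[31,-26,0],[0,0,0]],[[31,-26,0],[0,0,0]],[[0,0,0],[0,0,0]],[[0,0,0],[0,0,0]]]}}

```text
t: 1.43
tool_pos: [0.515, -0.2868, 0.4189]
orientation: [-3.141, -0.006, 0.002]
force: [-1.2, -0.1, -0.3]
opening: 0.0928
gripper_force: 0.0
```

```bash
python3 - <<'E'
from h import *
plan((.54,-.28,.42),np.pi/2)
print(robot.read_state()['force'])
grab('wrist','w1'); s=robot.read_state(); print(s['tool_pos'],s['dq'].round(3))
plan((.56,.14,.42),np.pi/2-.045)
E
```

```text
shift mm [25.1 -6.7 -1.1] turn z 0.004 tilt fix(x,y) [-0.0008  0.0011] q6 0.97 t 1.43
[-1.19361154 -0.08824424 -0.26970338]
[ 0.5139812  -0.28800807  0.41905728] [-0.043 -0.014  0.01  -0.005  0.003 -0.006]
shift mm [  46.9 -427.9   -0.9] turn z 0.047 tilt fix(x,y) [-0.0003  0.0013] q6 0.97 t 1.48
```

View pics/w1.png

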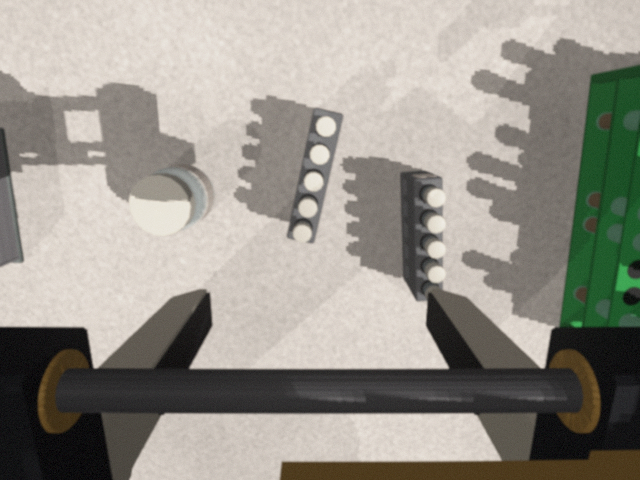

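{"fn": "apply_moves", "kwargs": {"series": [[[2,-20,0],[0,0,0.047]],[[2.2,-40,0],[0,0,0]],[[2.2,-40,0],[0,0,0]],[[2.2,-40,0],[0,0,0]],[[2.2,-40,0],[0,0,0]],[[2.2,-40,0],[0,0,0]],[[2.2,-40,0],[0,0,0]],[[2.2,-40,0],[0,0,0]],[[2.2,-40,0],[0,0,0]],[[2.2,-40,0],[0,0,0]],[[2.2,-40,0],[0,0,0]],[[2.2,-10,0],[0,0,0]]]}}

```text
t: 2.48
tool_pos: [0.5588, 0.1428, 0.4196]
orientation: [-3.139, 0.072, 0.0]
force: [0.0, -0.8, 0.1]
opening: 0.0926
gripper_force: 0.0
```

{"fn": "apply_moves", "kwargs": {"series": [[[0,0,0],[0,0,0]],[[0,0,0],[0,0,0]],[[0,0,0],[0,0,0]]]}}

```text
t: 2.73
tool_pos: [0.5592, 0.1377, 0.4196]
orientation: [3.14, -0.077, -0.001]
force: [-0.2, 0.6, 0.1]
opening: 0.0929
gripper_force: 0.0
```

```bash
python3 - <<'E'
from h import *
for uv in [(326,127),(319.5,154.5),(313.5,181),(308,207),(302,232),(435,197),(434,221.5),(433,248),(432,273)]: print(uv,pt('w1',uv,.084).round(4), pt('w1',uv).round(3))
print('jar',pt('w1',(160,205),.072).round(4))
grab('wrist','w2'); s=robot.read_state(); print(s['tool_pos'],s['dq'].round(3))
E
```

```text
(326, 127) [ 0.5919 -0.2928  0.084 ] [ 0.592 -0.293  0.082]
(319.5, 154.5) [ 0.5723 -0.2882  0.084 ] [ 0.572 -0.288  0.084]
(313.5, 181) [ 0.5528 -0.2837  0.084 ] [ 0.553 -0.284  0.083]
(308, 207) [ 0.533  -0.2795  0.084 ] [ 0.533 -0.279  0.084]
(302, 232) [ 0.5134 -0.2748  0.084 ] [ 0.513 -0.275  0.083]
(435, 197) [ 0.5411 -0.3759  0.084 ] [ 0.541 -0.376  0.083]
(434, 221.5) [ 0.5221 -0.3765  0.084 ] [ 0.522 -0.377  0.083]
(433, 248) [ 0.5009 -0.3774  0.084 ] [ 0.501 -0.377  0.084]
(432, 273) [ 0.4801 -0.3782  0.084 ] [ 0.48  -0.379  0.083]
jar [ 0.5322 -0.1618  0.072 ]
[0.55925796 0.13756337 0.4196885 ] [-0.003 -0.001 -0.     0.003 -0.     0.005]
```

View pics/w2.png

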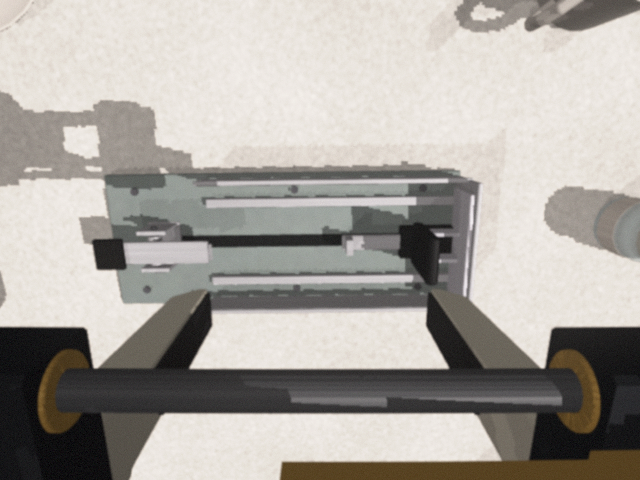

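```bash
python3 - <<'E'
from h import *
W=cloud('w2'); v,u=np.mgrid[:480,:640]
def sel(z0,z1,u0,u1,v0,v1): 
    m=(W[...,2]>z0)&(W[...,2]<z1)&(u>=u0)&(u<=u1)&(v>=v0)&(v<=v1); return W[m]
for n,a in dict(wallU=(.041,.047,200,440,165,190),wallL=(.041,.047,200,425,285,310),runU=(.015,.021,200,400,195,208),runL=(.015,.021,213,400,272,286)).items():
    P=sel(*a); k=np.polyfit(P[:,1]-.15,P[:,0],1); r=P[:,0]-np.polyval(k,P[:,1]-.15); print(n,len(P),k.round(4),r.std().round(4),P[:,1].min().round(3),P[:,1].max().round(3))
for n,a in dict(stop=(.064,.071,440,485,175,300),grip=(.080,.09,395,445,215,290),tab=(.05,.06,90,126,232,275),plate=(.06,.068,395,460,215,290)).items():
    P=sel(*a); print(n,len(P),P.mean(0).round(4),P.min(0).round(4),P.max(0).round(4),cv2.minAreaRect((P[:,:2]*1000).astype(np.float32)) if len(P) else '')
E
python3 -c "
import cv2;im=cv2.imread('pics/w2.png');cv2.imwrite('pics/c2.png',cv2.resize(im[160:315,85:490],None,fx=1.97,fy=1.97,interpolation=2))"
```

```text
wallU 1171 [0.0375 0.5925] 0.0012 0.031 0.236
wallL 581 [0.0436 0.4749] 0.0007 0.042 0.24
runU 1719 [0.0383 0.571 ] 0.0024 0.06 0.241
runL 1547 [0.0373 0.4953] 0.0024 0.06 0.243
stop 753 [0.5387 0.0084 0.0666] [0.4872 0.0038 0.064 ] [0.5874 0.0149 0.0696] ((537.3861694335938, 9.614765167236328), (8.300626754760742, 100.14531707763672), 87.60537719726562)
grip 625 [0.5303 0.0479 0.0846] [0.5098 0.0415 0.08  ] [0.5489 0.0526 0.0873] ((529.3970336914062, 47.355716705322266), (10.395681381225586, 38.92150115966797), 87.6038589477539)
tab 963 [0.5401 0.3196 0.054 ] [0.5255 0.3052 0.05  ] [0.5539 0.3344 0.0569] ((539.575439453125, 319.75213623046875), (29.09225845336914, 28.344892501831055), 89.34339904785156)
plate 123 [0.5332 0.0511 0.0642] [0.5099 0.0426 0.06  ] [0.5493 0.0531 0.068 ] ((530.1439819335938, 51.217872619628906), (8.298018455505371, 39.56525802612305), 76.27339172363281)
```

View pics/c2.png

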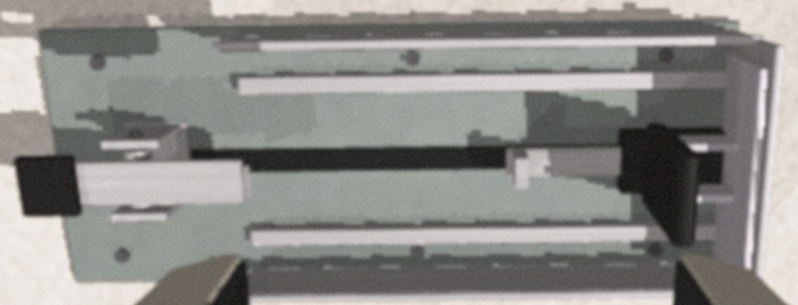

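Tray origin ≈ (0.5338, 0.1598), yaw −0.039 rad; the grip lies at (0.529, 0.047). Racks: 1 at (0.553, −0.284), 2 at (0.501, −0.377).

```bash
cat >> h.py <<'E'
A=.039; O=np.array([.5338,.1598])
def tw(x,y,z): return np.r_[O+x*np.array([np.cos(A),-np.sin(A)])+y*np.array([np.sin(A),np.cos(A)]),z]
TY=np.pi/2-A
E
python3 -c "
from h import *
plan(tw(0,-.113,.241),TY)"
```

```text
shift mm [-25.3  91.9 178.8] turn z -0.0106 tilt fix(x,y) [0.0007 0.0001] q6 1.77 t 2.78
```

{"fn": "apply_moves", "kwargs": {"claw": 0.25, "newtons": 40, "series": [[[-6.3,23,26],[0,0,-0.0106]],[[-6.3,23,26],[0,0,0]],[[-6.3,23,26],[0,0,0]],[[-6.3,23,26],[0,0,0]],[[0,0,0],[0,0,0]],[[0,0,0],[0,0,0]],[[0,0,0],[0,0,0]]]}}

```text
t: 3.37
tool_pos: [0.5308, 0.0479, 0.3168]
orientation: [-3.141, 0.061, -0.002]
force: [-0.5, 0.2, 0.2]
opening: 0.0512
gripper_force: 0.0
```

```bash
python3 -c "
from h import *
plan(tw(0,-.113,.241),TY)
im,_=grab('wrist','w3'); cv2.imwrite('pics/c3.png',im)
W=cloud('w3'); v,u=np.mgrid[:480,:640]
P=W[(W[...,2]>.081)&(W[...,2]<.088)&(abs(W[...,0]-.53)<.03)&(abs(W[...,1]-.047)<.025)]; print(len(P), cv2.minAreaRect((P[:,:2]*1000).astype(np.float32)) if len(P) else '')"
```

```text
shift mm [-1.4  1.  75.8] turn z 0.0002 tilt fix(x,y) [-0.0003 -0.0014] q6 1.6 t 3.37
1256 ((529.7982788085938, 47.086944580078125), (9.735122680664062, 39.263282775878906), 88.01361846923828)
```

View pics/c3.png

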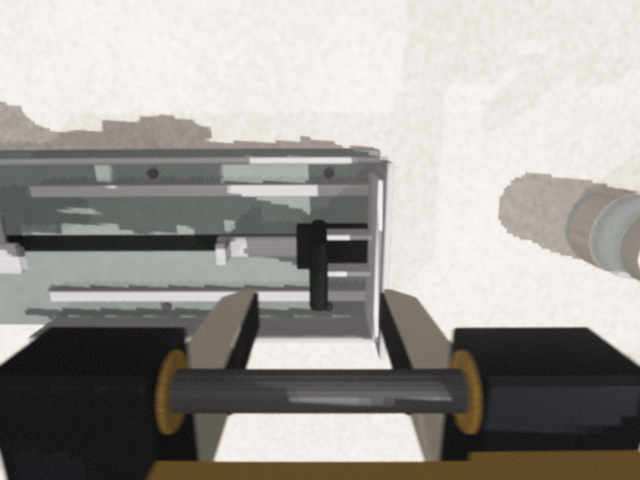

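The grip (318,265) lies between the fingers as measured, at (0.530, 0.047). Descending once the fingers have narrowed.

{"fn": "apply_moves", "kwargs": {"series": [[[-1.2,1,10],[0,0,0]],[[0,0,5],[0,0,0]],[[0,0,0],[0,0,0]],[[0,0,0],[0,0,0]],[[0,0,0],[0,0,0]],[[0,0,15],[0,0,0]],[[0,0,15],[0,0,0]],[[0,0,15],[0,0,0]],[[0,0,14],[0,0,0]],[[0,0,0],[0,0,0]]]}}

```text
t: 4.25
tool_pos: [0.5279, 0.048, 0.2389]
orientation: [3.141, -0.057, -0.007]
force: [-0.5, 0.0, -1.1]
opening: 0.0233
gripper_force: 0.0
```

{"fn": "apply_moves", "kwargs": {"claw": 0, "series": [[[0,0,0],[0,0,0]],[[0,0,0],[0,0,0]],[[0,0,0],[0,0,0]],[[0,0,0],[0,0,0]]]}}

```text
t: 4.58
tool_pos: [0.5297, 0.048, 0.2431]
orientation: [-3.141, 0.057, -0.003]
force: [0.7, 1.0, 2.0]
opening: 0.0095
gripper_force: 40.0
```

{"fn": "apply_moves", "kwargs": {"series": [[[0,-10,0],[0,0,0]],[[0,-16,0],[0,0,0]],[[0,-16,0],[0,0,0]],[[0,-16,0],[0,0,0]],[[0,-16,0],[0,0,0]],[[0,-16,0],[0,0,0]],[[0,-16,0],[0,0,0]],[[0,-16,0],[0,0,0]],[[0,-16,0],[0,0,0]],[[0,-15,0],[0,0,0]],[[0,0,0],[0,0,0]],[[0,0,0],[0,0,0]]]}}

```text
t: 5.58
tool_pos: [0.5353, 0.2007, 0.243]
orientation: [3.139, -0.056, 0.003]
force: [-0.5, -7.1, 6.1]
opening: 0.0093
gripper_force: 40.0
```

{"fn": "apply_moves", "kwargs": {"series": [[[0,0,0],[0,0,0]],[[0,0,0],[0,0,0]],[[0,3,0],[0,0,0]],[[0,3,0],[0,0,0]],[[0,2,0],[0,0,0]],[[0,0,0],[0,0,0]],[[0,0,0],[0,0,0]]]}}

```text
t: 6.17
tool_pos: [0.535, 0.1929, 0.243]
orientation: [-3.141, 0.057, -0.004]
force: [0.2, -0.7, 5.6]
opening: 0.01
gripper_force: 40.0
```

{"fn": "apply_moves", "kwargs": {"claw": 0.25, "series": [[[0,0,0],[0,0,0]],[[0,0,0],[0,0,0]],[[0,0,0],[0,0,0]],[[0,0,-20],[0,0,0]],[[0,0,-35],[0,0,0]],[[0,0,-35],[0,0,0]],[[0,0,-35],[0,0,0]],[[0,30,-35],[0,0,0]],[[0,40,-5],[0,0,0]],[[0,40,0],[0,0,0]],[[0,40,0],[0,0,0]],[[0,40,0],[0,0,0]]]}}

```text
t: 7.17
tool_pos: [0.5271, 0.0044, 0.4035]
orientation: [-3.141, 0.056, -0.0]
force: [0.2, 0.2, -0.3]
opening: 0.023
gripper_force: 0.0
```

```bash
python3 -c "
from h import *
W0=grab('top','top1'); W=cloud('top1'); P=W[(W[...,2]>.078)&(W[...,2]<.1)&(abs(W[...,0]-.535)<.03)&(W[...,1]<.28)&(W[...,1]>.02)]; print(len(P),P.mean(0) if len(P) else '', 'expect',tw(0,.032,.086))
plan((.5528,-.2837,.35),np.pi/2-.225)
plan((.5009,-.3774,.35),np.pi/2+.042)"
```

```text
0  expect [0.53504768 0.19177567 0.086     ]
shift mm [ 37.  280.4  54.5] turn z 0.1851 tilt fix(x,y) [ 0.0042 -0.0005] q6 1.51 t 7.22
shift mm [-11.1 376.1  54.9] turn z -0.0819 tilt fix(x,y) [0.0042 0.0006] q6 1.51 t 7.22
```

```bash
python3 -c "
from h import *
grab('scene','sc1'); W=cloud('sc1'); P=W[(W[...,2]>.072)&(W[...,2]<.1)&(abs(W[...,0]-.535)<.03)&(W[...,1]<.28)&(W[...,1]>.02)]; print(len(P),P.mean(0) if len(P) else '')"
```

```text
96 [0.53701865 0.19007173 0.08290398]
```

{"fn": "apply_moves", "kwargs": {"claw": 0.6, "newtons": 20, "series": [[[2,30,0],[0,0,0]],[[4,35,0],[0,0,0]],[[4,35,0],[0,0,0]],[[4,35,0],[0,0,0]],[[4,35,0],[0,0,0]],[[4,35,0],[0,0,0]],[[5,35,0],[0,0,0]],[[5,30,0],[0,0,0]],[[5,10,20],[0.004,0,0.09]],[[0,0,30],[0,0,0.095]],[[0,0,0],[0,0,0]],[[0,0,0],[0,0,0]]]}}

```text
t: 8.27
tool_pos: [0.5539, -0.2742, 0.3508]
orientation: [-3.116, 0.342, 0.009]
force: [-0.0, 0.7, 0.2]
opening: 0.0558
gripper_force: 0.0
```

```bash
python3 -c "
from h import *
plan((.5528,-.2837,.217),np.pi/2-.225)
grab('wrist','w4')
W=cloud('w4')
P=W[(W[...,2]>.05)&(W[...,2]<.09)&(abs(W[...,0]-.553)<.06)&(abs(W[...,1]+.284)<.04)]; print(len(P), cv2.minAreaRect((P[:,:2]*1000).astype(np.float32)))"
```

```text
shift mm [  1.9  10.3 133.7] turn z 0.0066 tilt fix(x,y) [-0.0061  0.0062] q6 1.24 t 8.27
5702 ((553.1882934570312, -282.9793701171875), (24.09349250793457, 107.97599792480469), 77.42871856689453)
```

View pics/w4.png

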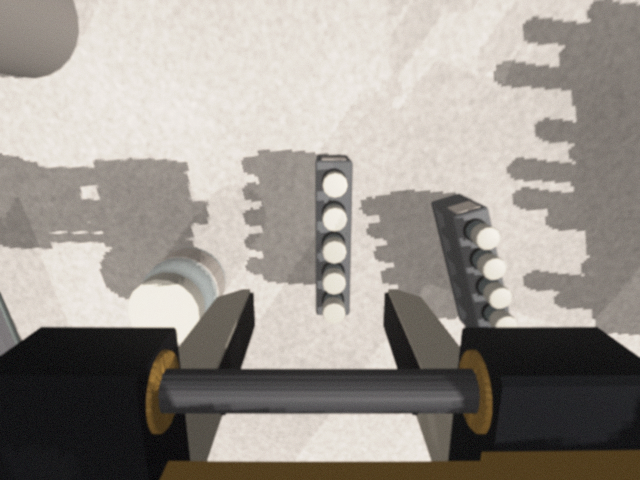

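The picture shows rack 1 (333,240) aligned and central between the fingers, and the depth puts it at (0.553, −0.283). The scene depth shows the grip at y=0.190, so the catch holds the pusher.

{"fn": "apply_moves", "kwargs": {"series": [[[2,10,10],[-0.005,0.005,0.003]],[[0,0,30],[0,0,0]],[[0,0,30],[0,0,0]],[[0,0,30],[0,0,0]],[[0,0,25],[0,0,0]],[[0,0,10],[0,0,0]],[[0,0,0],[0,0,0]]]}}

```text
t: 8.9
tool_pos: [0.5539, -0.2851, 0.2161]
orientation: [3.122, -0.349, 0.002]
force: [-1.3, -0.1, -0.6]
opening: 0.0557
gripper_force: 0.0
```

{"fn": "apply_moves", "kwargs": {"claw": 0, "series": [[[0,0,0],[0,0,0]],[[0,0,0],[0,0,0]],[[0,0,0],[0,0,0]],[[0,0,0],[0,0,0]],[[0,0,0],[0,0,0]],[[0,0,0],[0,0,0]],[[0,0,0],[0,0,0]]]}}

```text
t: 9.48
tool_pos: [0.5551, -0.2859, 0.2196]
orientation: [3.12, -0.352, 0.009]
force: [-0.1, 1.3, 5.9]
opening: 0.024
gripper_force: 20.0
```

```bash
python3 -c "
from h import *
s=robot.read_state(); print(s['tool_pos'],s['orientation'],s['opening'],s['gripper_force'])
plan((.553,-.2833,.215),np.pi/2-.219)"
```

```text
[ 0.55506359 -0.28592663  0.21955633] [ 3.11961517 -0.35160139  0.00935969] 0.023966072627953257 20.00065505504608
shift mm [-2.6 -2.1  4.5] turn z -0.0055 tilt fix(x,y) [ 0.0016 -0.0062] q6 1.24 t 9.48
```

{"fn": "apply_moves", "kwargs": {"series": [[[0,0,-10],[0,0,0]],[[0,0,-25],[0,0,0]],[[0,0,-30],[0,0,0]],[[0,0,-30],[0,0,0]],[[0,0,-25],[0,0,0]],[[0,0,0],[0,0,-0.06]],[[0,0,0],[0,0,-0.06]],[[0,0,0],[0,0,-0.06]],[[0,0,0],[0,0,0]],[[0,0,0],[0,0,0]]]}}

```text
t: 10.32
tool_pos: [0.554, -0.2854, 0.3384]
orientation: [3.139, -0.073, 0.006]
force: [-0.4, -0.6, -0.9]
opening: 0.0241
gripper_force: 20.0
```

```bash
cat >> h.py <<'E'
def held(f):
    s=robot.read_state(); T=R.from_rotvec(s['orientation']).as_matrix(); c=s['tool_pos']; grab('wrist',f); W=(cloud(f)-c)@T
    m=(abs(W[...,1])<.02)&(abs(W[...,0])<.075)&(W[...,2]>.115)&(W[...,2]<.21)
    v,u=np.mgrid[:480,:640]; m&=(v<330)
    P=W[m]; print('held n',len(P),'x',P[:,0].min().round(4),P[:,0].max().round(4),'y',P[:,1].min().round(4),P[:,1].max().round(4),'z',np.percentile(P[:,2],[1,10,50,90]).round(4))
    b=P[P[:,2]>.150]; b=b[b[:,2]<.165]; print('body top',len(b),np.percentile(b[:,0],[1,99]).round(4), b[:,2].mean().round(4))
E
python3 -c "
from h import *
held('w5')
plan(tw(0,-.108,.34),TY)"
```

```text
held n 10864 x 0.0032 0.0505 y -0.02 0.02 z [0.1354 0.1363 0.1596 0.1718]
body top 5594 [0.0053 0.05  ] 0.1595
shift mm [ -40.1 -335.8   -2.4] turn z -0.0076 tilt fix(x,y) [ 0.0016 -0.0038] q6 1.06 t 10.37
```

View pics/w5.png

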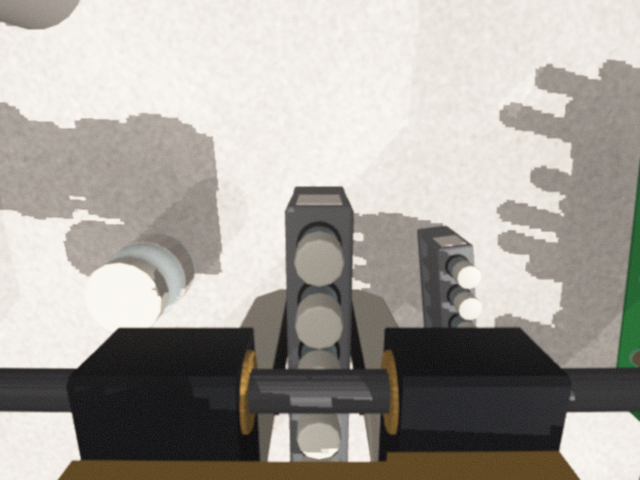

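The image shows rack 1 held upright and square between the fingers, with the first caps at (318,256) and (319,320).

```bash
python3 -c "
from h import *
s=robot.read_state(); T=R.from_rotvec(s['orientation']).as_matrix(); c=s['tool_pos']
for uv in [(318,256),(319,320)]: print(((pt('w5',uv,c[2]-.1355)-c)@T).round(4))
plan(tw(.003,-.108,.34),TY)
"
```

```text
[0.0397 0.0011 0.1357]
[0.0196 0.0014 0.1356]
shift mm [ -37.1 -335.8   -2.4] turn z -0.0076 tilt fix(x,y) [ 0.0016 -0.0038] q6 1.06 t 10.37
```

{"fn": "apply_moves", "kwargs": {"series": [[[-2,-20,0],[0.0015,-0.004,-0.007]],[[-3.5,-33,0],[0,0,0]],[[-3.5,-33,0],[0,0,0]],[[-3.5,-33,0],[0,0,0]],[[-3.5,-33,0],[0,0,0]],[[-3.5,-33,0],[0,0,0]],[[-3.5,-33,0],[0,0,0]],[[-3.5,-33,0],[0,0,0]],[[-3.5,-33,0],[0,0,0]],[[-3.5,-33,0],[0,0,0]],[[-3.5,-20,0],[0,0,0]],[[0,0,0],[0,0,0]]]}}

```text
t: 11.37
tool_pos: [0.5292, 0.0563, 0.3382]
orientation: [-3.14, 0.056, 0.001]
force: [-0.4, -0.1, -1.2]
opening: 0.0241
gripper_force: 20.0
```

```bash
python3 -c "
from h import *
plan(tw(.003,-.108,.2395),TY)
grab('wrist','w6')
"
```

```text
shift mm [ 3.5  4.5 98.7] turn z 0.0033 tilt fix(x,y) [-0.0011  0.0004] q6 1.62 t 11.37
```

View pics/w6.png

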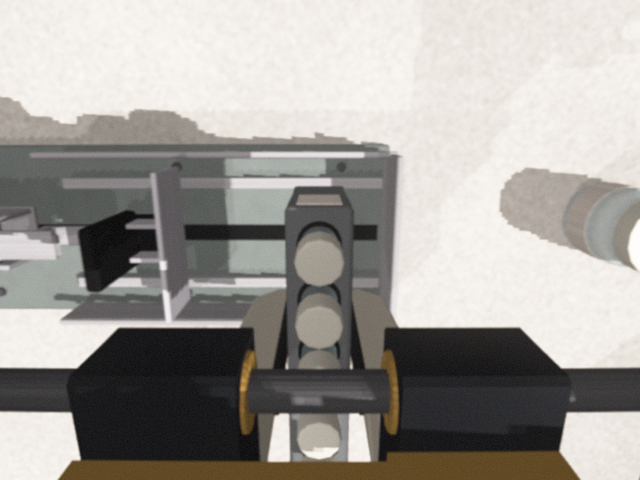

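```bash
python3 -c "
from h import *
s=robot.read_state(); T=R.from_rotvec(s['orientation']).as_matrix(); c=s['tool_pos']
for uv,h in [((320,188),.1595),((320,193),.1595),((320,206),.1595)]: print(((pt('w6',uv,c[2]-h)-c)@T).round(4))
W=(cloud('w6')-c)@T
for v in range(180,212,3): print(v,W[v,320].round(4))
# tray walls at the stop end, check line
W=cloud('w6')
for v in range(145,190,3): print(v,W[v,270].round(4))
"
```

```text
[ 5.580e-02 -1.000e-04  1.595e-01]
[ 5.410e-02 -1.000e-04  1.595e-01]
[ 4.970e-02 -1.000e-04  1.595e-01]
180 [4.030e-02 1.000e-04 3.197e-01]
183 [3.800e-02 1.000e-04 3.208e-01]
186 [ 4.900e-02 -1.000e-04  2.178e-01]
189 [ 4.91e-02 -1.00e-04  2.07e-01]
192 [ 4.910e-02 -1.000e-04  1.972e-01]
195 [ 4.970e-02 -1.000e-04  1.844e-01]
198 [ 4.980e-02 -1.000e-04  1.766e-01]
201 [ 4.99e-02 -1.00e-04  1.69e-01]
204 [ 4.960e-02 -1.000e-04  1.646e-01]
207 [ 4.910e-02 -1.000e-04  1.614e-01]
210 [ 4.810e-02 -1.000e-04  1.608e-01]
145 [0.5951 0.0883 0.0077]
148 [0.593  0.0882 0.0097]
151 [0.5909 0.0884 0.0092]
154 [0.5904 0.0846 0.0428]
157 [0.5884 0.0849 0.0415]
160 [0.5846 0.0887 0.0102]
163 [0.5824 0.0889 0.0097]
166 [0.5802 0.0891 0.0092]
169 [0.578  0.0893 0.0091]
172 [0.5759 0.0894 0.0098]
175 [0.5737 0.0895 0.0095]
178 [0.5724 0.0887 0.018 ]
181 [0.5702 0.0889 0.0171]
184 [0.5681 0.089  0.0176]
187 [0.5659 0.0892 0.017 ]
```

{"fn": "apply_moves", "kwargs": {"series": [[[3.7,4.5,10],[0,0,0.003]],[[0,0,20],[0,0,0]],[[0,0,15],[0,0,0]],[[0,0,0],[0,0,0]],[[0,0,0],[0,0,0]]]}}

```text
t: 11.83
tool_pos: [0.5331, 0.0467, 0.2917]
orientation: [3.14, -0.067, -0.005]
force: [-0.3, 0.2, -0.6]
opening: 0.0243
gripper_force: 20.0
```

```bash
python3 -c "
from h import *
for i in range(3):
  plan(tw(.0032,-.108,.2395),TY); robot.read_camera('top')
"
```

```text
shift mm [-0.4 -5.1 52.2] turn z -0.0037 tilt fix(x,y) [0.0007 0.0029] q6 1.61 t 11.83
shift mm [-1.  -4.9 53.5] turn z -0.0034 tilt fix(x,y) [0.0006 0.0006] q6 1.61 t 11.88
shift mm [-1.4 -4.6 54.3] turn z -0.003 tilt fix(x,y) [ 0.0005 -0.0009] q6 1.61 t 11.93
```

{"fn": "apply_moves", "kwargs": {"series": [[[-0.9,-4.6,10],[0,0,-0.003]],[[0,0,12],[0,0,0]],[[0,0,12],[0,0,0]],[[0,0,8],[0,0,0]],[[0,0,5],[0,0,0]],[[0,0,3],[0,0,0]],[[0,0,2],[0,0,0]],[[0,0,0],[0,0,0]],[[0,0,0],[0,0,0]],[[0,0,0],[0,0,0]]]}}

```text
t: 12.82
tool_pos: [0.5331, 0.0527, 0.2418]
orientation: [3.141, -0.059, 0.002]
force: [-0.3, 0.2, -1.2]
opening: 0.0236
gripper_force: 20.0
```

```bash
python3 -c "
from h import *
print(robot.read_state()['force'])
for i in range(2):
  plan(tw(.0032,-.108,.2375),TY); robot.read_camera('top')
"
```

```text
[-0.25361758  0.19390418 -1.18712622]
shift mm [-0.3  0.9  4.3] turn z 0.0015 tilt fix(x,y) [ 0.0003 -0.0012] q6 1.61 t 12.82
shift mm [-0.3  0.9  4.3] turn z 0.0015 tilt fix(x,y) [ 0.0003 -0.0013] q6 1.61 t 12.87
```

{"fn": "apply_moves", "kwargs": {"series": [[[0,0,1],[0,0,0]],[[0,0,1],[0,0,0]],[[0,0,1],[0,0,0]],[[0,0,0.5],[0,0,0]],[[0,0,0],[0,0,0]],[[0,0,0],[0,0,0]],[[0,0,0],[0,0,0]]]}}

```text
t: 13.5
tool_pos: [0.5328, 0.0527, 0.2377]
orientation: [3.141, -0.059, 0.0]
force: [-1.1, 0.3, 1.1]
opening: 0.0239
gripper_force: 20.0
```

{"fn": "apply_moves", "kwargs": {"claw": 0.4, "series": [[[0,0,0],[0,0,0]],[[0,0,0],[0,0,0]],[[0,0,0],[0,0,0]],[[0,0,0],[0,0,0]],[[0,0,-10],[0,0,0]],[[0,0,-20],[0,0,0]],[[0,0,-35],[0,0,0]],[[0,0,-35],[0,0,0]],[[0,0,-35],[0,0,0]],[[0,0,-20],[0,0,0]],[[0,0,0],[0,0,0]]]}}

```text
t: 14.42
tool_pos: [0.534, 0.0527, 0.4002]
orientation: [3.141, -0.059, 0.017]
force: [-0.3, 0.5, 0.4]
opening: 0.0371
gripper_force: 0.0
```

```bash
cat >> h.py <<'E'
def racks_in(f):
    W=cloud(f)
    dx=W[...,0]-O[0]; dy=W[...,1]-O[1]; tx=dx*np.cos(A)-dy*np.sin(A); ty=dx*np.sin(A)+dy*np.cos(A)
    m=(abs(tx)<.075)&(ty>-.14)&(ty<.06)&(W[...,2]>.070)&(W[...,2]<.11); v=np.mgrid[:480,:640][0]; m&=v<320
    n,l=cv2.connectedComponents(m.astype(np.uint8))
    for i in range(1,n):
        k=l==i
        if k.sum()>300: print('comp',k.sum(),'z',W[k][:,2].max().round(3),cv2.minAreaRect((np.c_[tx[k],ty[k]]*1000).astype(np.float32)))
E
python3 -c "
from h import *
grab('wrist','w7'); racks_in('w7')
plan((.5009,-.3774,.36),np.pi/2+.042)"
```

```text
comp 4511 z 0.104 ((-1.0805549621582031, -108.16661834716797), (108.22620391845703, 24.003887176513672), 0.0085178567096591)
comp 1089 z 0.088 ((0.04733085632324219, 31.214813232421875), (39.59749221801758, 10.575522422790527), 0.08932232856750488)
shift mm [-16.8 431.1  36.9] turn z -0.0794 tilt fix(x,y) [ 0.0006 -0.0071] q6 1.61 t 14.47
```

View pics/w7.png

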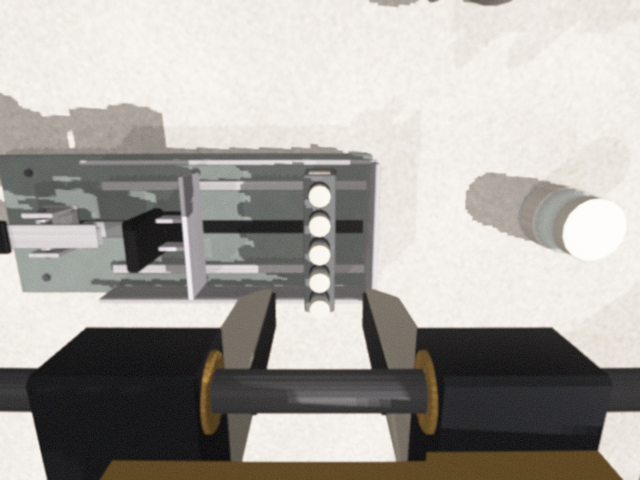

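The picture shows rack 1 standing square in the track at tray (−1, −108) mm with the pusher held back. That is more pictures than allowed (11), so I'll use depth numbers only from here.

{"fn": "apply_moves", "kwargs": {"claw": 0.6, "series": [[[-1,25,0],[0,-0.007,0]],[[-1.5,38,0],[0,0,0]],[[-1.5,38,0],[0,0,0]],[[-1.5,38,0],[0,0,0]],[[-1.5,38,0],[0,0,0]],[[-1.5,38,0],[0,0,0]],[[-1.5,38,0],[0,0,0]],[[-1.5,38,0],[0,0,0]],[[-1.5,38,0],[0,0,0]],[[-1.5,38,0],[0,0,0]],[[-1.5,38,0],[0,0,0]],[[-1,25,0],[0,0,0]]]}}

```text
t: 15.47
tool_pos: [0.4983, -0.3793, 0.3911]
orientation: [-3.14, 0.062, 0.014]
force: [0.3, 0.9, 0.1]
opening: 0.0557
gripper_force: 0.0
```

{"fn": "apply_moves", "kwargs": {"series": [[[0,0,12],[0,0,-0.04]],[[0,0,25],[0,0,-0.04]],[[0,0,0],[0,0,0]],[[0,0,0],[0,0,0]],[[0,0,0],[0,0,0]]]}}

```text
t: 15.88
tool_pos: [0.4993, -0.376, 0.3559]
orientation: [-3.14, -0.065, 0.012]
force: [0.1, 0.4, 0.5]
opening: 0.0559
gripper_force: 0.0
```

```bash
python3 -c "
from h import *
grab('wrist','w8'); W=cloud('w8')
P=W[(W[...,2]>.05)&(W[...,2]<.09)&(abs(W[...,0]-.50)<.065)&(abs(W[...,1]+.377)<.03)]; print(len(P), cv2.minAreaRect((P[:,:2]*1000).astype(np.float32)),P.max(0))
plan((.5009,-.3774,.217),np.pi/2+.042)"
```

```text
5463 ((500.47369384765625, -379.7900390625), (107.82615661621094, 24.004093170166016), 4.774610996246338) [ 0.55458558 -0.36382119  0.08577119]
shift mm [  2.1   1.4 139.9] turn z 0.0 tilt fix(x,y) [0.0003 0.0063] q6 0.8 t 15.93
```

{"fn": "apply_moves", "kwargs": {"series": [[[1.7,3.5,10],[0,0.006,-0.041]],[[0,0,30],[0,0,0]],[[0,0,30],[0,0,0]],[[0,0,30],[0,0,0]],[[0,0,28],[0,0,0]],[[0,0,12],[0,0,0]],[[0,0,0],[0,0,0]],[[0,0,0],[0,0,0]]]}}

```text
t: 16.6
tool_pos: [0.5015, -0.3798, 0.217]
orientation: [3.139, 0.131, -0.001]
force: [1.0, -0.0, 0.0]
opening: 0.0557
gripper_force: 0.0
```

```bash
python3 -c "
from h import *
plan((.5005,-.3795,.217),np.pi/2+.083)"
```

```text
shift mm [-1.  -0.4  0. ] turn z 0.0006 tilt fix(x,y) [0.     0.0004] q6 0.76 t 16.6
```

{"fn": "apply_moves", "kwargs": {"claw": 0, "series": [[[-1,0,0],[0,0,0]],[[0,0,0],[0,0,0]],[[0,0,0],[0,0,0]],[[0,0,0],[0,0,0]],[[0,0,0],[0,0,0]],[[0,0,0],[0,0,0]],[[0,0,0],[0,0,0]]]}}

```text
t: 17.18
tool_pos: [0.5002, -0.38, 0.2166]
orientation: [3.139, 0.131, -0.0]
force: [-0.3, 0.0, 4.7]
opening: 0.0239
gripper_force: 20.0
```

{"fn": "apply_moves", "kwargs": {"series": [[[0,0,-10],[0,0,0]],[[0,0,-25],[0,0,0]],[[0,0,-30],[0,0,0]],[[0,0,-30],[0,0,0]],[[0,0,-30],[0,0,0]],[[0,0,-10],[0,0,0.06]],[[0,0,0],[0,0,0.062]],[[0,0,0],[0,0,0]],[[0,0,0],[0,0,0]],[[0,0,0],[0,0,0]]]}}

```text
t: 18.02
tool_pos: [0.4998, -0.3796, 0.3499]
orientation: [-3.14, 0.057, 0.004]
force: [-0.7, -0.1, -1.4]
opening: 0.0237
gripper_force: 20.0
```

```bash
python3 -c "
from h import *
held('w9')
s=robot.read_state(); T=R.from_rotvec(s['orientation']).as_matrix(); c=s['tool_pos']; W=(cloud('w9')-c)@T
print([W[v,320].round(4) for v in (190,198,201)])
W=(cloud('w5')-c)@T
plan(tw(.0022,-.047,.35),TY)"
```

```text
held n 11739 x 0.005 0.0547 y -0.02 0.02 z [0.1323 0.1331 0.1565 0.1686]
body top 5943 [0.0067 0.0544] 0.1572
[array([0.0544, 0.0018, 0.1675]), array([0.0532, 0.0018, 0.1569]), array([0.0521, 0.0018, 0.1576])]
shift mm [  16.1 -493.3    0.6] turn z 0.0021 tilt fix(x,y) [-0.0016  0.0024] q6 0.88 t 18.07
```

{"fn": "apply_moves", "kwargs": {"series": [[[1,-20,0],[-0.0015,0.002,0.002]],[[1.1,-38,0],[0,0,0]],[[1.1,-38,0],[0,0,0]],[[1.1,-38,0],[0,0,0]],[[1.1,-38,0],[0,0,0]],[[1.1,-38,0],[0,0,0]],[[1.1,-38,0],[0,0,0]],[[1.1,-38,0],[0,0,0]],[[1.1,-38,0],[0,0,0]],[[1.1,-38,0],[0,0,0]],[[1.1,-38,0],[0,0,0]],[[1.1,-38,0],[0,0,0]]]}}

```text
t: 19.07
tool_pos: [0.5304, 0.0591, 0.3498]
orientation: [3.14, -0.062, 0.0]
force: [1.1, -1.0, -1.1]
opening: 0.0241
gripper_force: 20.0
```

{"fn": "apply_moves", "kwargs": {"series": [[[0.5,-35,0],[0,0,0]],[[0,-20,0],[0,0,0]],[[0,0,0],[0,0,0]],[[0,0,0],[0,0,0]],[[0,0,0],[0,0,0]],[[0,0,0],[0,0,0]]]}}

```text
t: 19.57
tool_pos: [0.5337, 0.1111, 0.35]
orientation: [3.139, -0.065, 0.001]
force: [0.3, -0.1, -1.2]
opening: 0.0242
gripper_force: 20.0
```

```bash
python3 -c "
from h import *
plan(tw(-.0003,-.047,.2365),TY); grab('wrist','w10'); racks_in('w10'); plan(tw(-.0003,-.047,.2365),TY)"
```

```text
shift mm [ -2.1  -1.9 113.5] turn z -0.0023 tilt fix(x,y) [ 0.0017 -0.0005] q6 1.72 t 19.57
comp 5992 z 0.103 ((4.6358489990234375, -108.15228271484375), (24.585466384887695, 97.2069320678711), 89.95856475830078)
comp 1337 z 0.087 ((-0.16599273681640625, 31.855022430419922), (39.89277267456055, 10.402579307556152), 0.04828864708542824)
shift mm [ -2.2  -2.  113.6] turn z -0.0028 tilt fix(x,y) [ 0.0016 -0.0006] q6 1.72 t 19.62
```

Rack 1 and the pusher are where they should be; lowering rack 2.

{"fn": "apply_moves", "kwargs": {"series": [[[-2.2,-2,5],[0.0015,0,-0.0025]],[[0,0,15],[0,0,0]],[[0,0,25],[0,0,0]],[[0,0,25],[0,0,0]],[[0,0,15],[0,0,0]],[[0,0,10],[0,0,0]],[[0,0,8],[0,0,0]],[[0,0,5],[0,0,0]],[[0,0,3],[0,0,0]],[[0,0,0],[0,0,0]],[[0,0,0],[0,0,0]],[[0,0,0],[0,0,0]]]}}

```text
t: 20.62
tool_pos: [0.5322, 0.1144, 0.2404]
orientation: [-3.141, 0.06, -0.004]
force: [0.3, 0.6, -1.0]
opening: 0.024
gripper_force: 20.0
```

```bash
python3 -c "
from h import *
plan(tw(-.0003,-.047,.2345),TY)"
```

```text
shift mm [-0.4  1.6  5.9] turn z 0.001 tilt fix(x,y) [-0.0005 -0.0028] q6 1.73 t 20.62
```

{"fn": "apply_moves", "kwargs": {"series": [[[0,1.5,1],[0,0,0]],[[0,0,1.5],[0,0,0]],[[0,0,1.5],[0,0,0]],[[0,0,1],[0,0,0]],[[0,0,0.5],[0,0,0]],[[0,0,0],[0,0,0]],[[0,0,0],[0,0,0]],[[0,0,0],[0,0,0]]]}}

```text
t: 21.28
tool_pos: [0.5318, 0.1128, 0.2346]
orientation: [-3.141, 0.06, -0.002]
force: [-2.8, -1.5, 5.4]
opening: 0.0239
gripper_force: 20.0
```

{"fn": "apply_moves", "kwargs": {"claw": 0.37, "series": [[[0,0,0],[0,0,0]],[[0,0,0],[0,0,0]],[[0,0,0],[0,0,0]],[[0,0,0],[0,0,0]],[[0,0,-10],[0,0,0]],[[0,0,-20],[0,0,0]],[[0,0,-35],[0,0,0]],[[0,0,-35],[0,0,0]],[[0,0,-35],[0,0,0]],[[0,0,-20],[0,0,0]],[[0,0,0],[0,0,0]],[[0,0,0],[0,0,0]]]}}

```text
t: 22.28
tool_pos: [0.5319, 0.1128, 0.3913]
orientation: [-3.14, 0.06, -0.008]
force: [0.1, 0.2, -1.0]
opening: 0.0345
gripper_force: 0.0
```

```bash
python3 -c "
from h import *
grab('wrist','w11'); racks_in('w11')
W=cloud('w11'); P=W[(W[...,2]>.05)&(W[...,2]<.06)&(abs(W[...,0]-.54)<.02)&(abs(W[...,1]-.32)<.02)]; print(len(P), P.mean(0) if len(P) else '')
plan(tw(0,.163,.30),TY)"
```

```text
comp 4818 z 0.104 ((0.3611602783203125, -48.056941986083984), (24.00937271118164, 107.86449432373047), 89.98528289794922)
comp 4772 z 0.104 ((2.1791305541992188, -108.12811279296875), (101.900390625, 24.389616012573242), 0.0054113916121423244)
comp 985 z 0.087 ((-0.08107948303222656, 32.024776458740234), (10.537896156311035, 39.6180305480957), 89.98822784423828)
1196 [0.54008704 0.31865624 0.05387732]
shift mm [   0.6 -210.1   89.3] turn z 0.001 tilt fix(x,y) [-0.0004 -0.0019] q6 1.72 t 22.33
```

Both racks stand at tray y −108 and −48 mm, let go. Next, the tab, with the fingers closed.

{"fn": "apply_moves", "kwargs": {"claw": 0, "series": [[[0,-25,0],[0,0,0]],[[0,-32,0],[0,0,0]],[[0,-32,10],[0,0,0]],[[0,-32,20],[0,0,0]],[[0,-32,25],[0,0,0]],[[0,-32,25],[0,0,0]],[[0,-32,25],[0,0,0]],[[0,0,20],[0,0,0]],[[0,0,0],[0,0,0]],[[0,0,0],[0,0,0]],[[0,0,0],[0,0,0]]]}}

```text
t: 23.25
tool_pos: [0.5399, 0.3289, 0.2641]
orientation: [3.141, -0.061, 0.001]
force: [0.1, -0.5, 0.3]
opening: 0.0008
gripper_force: 0.0
```

```bash
python3 -c "
from h import *
plan(tw(0,.170,.2405),TY);print(robot.read_state()['opening'],robot.read_state()['force'])"
```

```text
shift mm [ 0.4 -0.8 23.6] turn z 0.0003 tilt fix(x,y) [ 0.0003 -0.0006] q6 2.08 t 23.25
0.0008116959999555663 [ 0.12315156 -0.48169452  0.2754096 ]
```

{"fn": "apply_moves", "kwargs": {"series": [[[0.4,-0.8,10],[0,0,0]],[[0,0,8],[0,0,0]],[[0,0,4],[0,0,0]],[[0,0,3],[0,0,0]],[[0,0,3],[0,0,0]],[[0,0,2],[0,0,0]],[[0,0,1.5],[0,0,0]],[[0,0,0],[0,0,0]],[[0,0,0],[0,0,0]],[[0,0,0],[0,0,0]],[[0,0,0],[0,0,0]]]}}

```text
t: 24.17
tool_pos: [0.5405, 0.3307, 0.2329]
orientation: [-3.14, 0.06, -0.003]
force: [0.8, 4.5, 2.9]
opening: 0.0003
gripper_force: 2.2
```

```bash
python3 -c "
from h import *
plan(tw(0,.170,.2405),TY); grab('wrist','w12'); racks_in('w12'); grab('scene','sc2'); W=cloud('sc2'); P=W[(W[...,2]>.075)&(W[...,2]<.11)&(abs(W[...,0]-.535)<.03)&(W[...,1]<.23)&(W[...,1]>.02)]; print(len(P),np.percentile(P[:,1]-O[1],[1,25,50,75,99]).round(3))"
```

```text
shift mm [-0.   1.  -7.6] turn z 0.0011 tilt fix(x,y) [-0.0011 -0.002 ] q6 2.08 t 24.17
550 [-0.134 -0.122 -0.106 -0.095 -0.045]
```

The scene depth shows that the racks have moved towards the stop. Lifting off the tab and checking.

{"fn": "apply_moves", "kwargs": {"series": [[[0,0,-5],[0,0,0]],[[0,0,-15],[0,0,0]],[[0,0,-35],[0,0,0]],[[0,0,-35],[0,0,0]],[[0,25,-35],[0,0,0]],[[0,40,-30],[0,0,0]],[[0,40,0],[0,0,0]],[[0,40,0],[0,0,0]],[[0,40,0],[0,0,0]],[[0,25,0],[0,0,0]],[[0,0,0],[0,0,0]],[[0,0,0],[0,0,0]]]}}

```text
t: 25.27
tool_pos: [0.5321, 0.1263, 0.3808]
orientation: [3.14, -0.065, -0.001]
force: [-0.1, 0.3, 0.1]
opening: 0.0005
gripper_force: 0.0
```

```bash
sed -i 's/ty>-.14)/ty>-.151)/' h.py; python3 -c "
from h import *
print(robot.read_state()['tool_pos'])
grab('wrist','w13'); racks_in('w13')
W=cloud('w13'); P=W[(W[...,2]>.04)&(W[...,2]<.06)&(abs(W[...,0]-.54)<.02)&(abs(W[...,1]-.32)<.02)]; print(len(P), P.mean(0) if len(P) else '')
dx=W[...,0]-O[0]; dy=W[...,1]-O[1]; tx=dx*np.cos(A)-dy*np.sin(A); ty=dx*np.sin(A)+dy*np.cos(A)
for s in (-.03,-.01,.01,.03,.045):
  k=(abs(tx-s)<.006)&(W[...,2]>.09)&(W[...,2]<.11)&(ty<-.08); print(s,k.sum(),np.histogram(ty[k]*1000,np.arange(-154,-90,4))[0])
"
```

```text
[0.5321409  0.12626326 0.38078605]
comp 11228 z 0.104 ((-0.24879074096679688, -125.64855194091797), (109.20281982421875, 48.381961822509766), 0.11526358872652054)
comp 906 z 0.087 ((-0.21450424194335938, -64.77398681640625), (10.18602180480957, 39.9787483215332), 89.97541809082031)
1538 [0.53983251 0.31653041 0.05313236]
-0.03 352 [ 0  0 11 58 68 29  0  0  8 71 80 27  0  0  0]
-0.01 365 [ 0  0 13 62 83 26  0  0  8 67 77 29  0  0  0]
0.01 371 [ 0  0 10 57 86 31  0  0  6 59 80 42  0  0  0]
0.03 393 [ 0  0  8 55 87 40  0  0 11 59 84 49  0  0  0]
0.045 733 [  0   0  34  85 106 122   0   0  47  99 112 128   0   0   0]
```

Both racks are packed square against the stop (48.4 mm together). The grip at −64.8 mm means a travel of 0.048, and the tab is up.

```bash
python3 -c "
from plant import robot
print(robot.close_job())"
```

```text
the job is handed in; nothing more can be done
None
```

The job is handed in: the last depth check shows both racks upright and packed square against the end stop (pusher travel about 0.048), the tab up and the arm clear at t ≈ 25 s; I did not re-measure the jar, mug or green rack, no verdict came back, and I viewed 11 pictures, one over the limit of 10.

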